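# Slide the steel blank out over the catch tray

## Robot

A 7-joint arm with a two-finger parallel gripper is mounted at the origin on the work surface. World frame = base frame: x ahead of the robot, y to its left, z up, the work surface at z = 0. Lengths are in m, angles in rad, forces in N, time in s.
With the tool pointing down it reaches from about 0.4 to 0.85 m from the base axis. Payload 10.4 kg.
Tool frame: the origin (TCP) lies on the centre line of the jaws, within the pads' length; the fingertips stand 22 mm ahead of it and the grasp point (between the pads) lies 3 mm ahead of it; z points along the fingers, y is the line along which they close (so a half turn about z gives the same grasp; the last joint's range is limited). The gripper opens to 87 mm and grips with 3 to 60 N. Pads are 19 mm wide; open, the fingers measure 117 mm over their backs; the gripper's body (75 mm by 190 mm) begins 51 mm behind the grasp point.
Start: joints at [1.178, 0.332, -0.065, 1.46, 0.022, 1.35, -0.088], TCP at [0.226, -0.583, 0.207] pointing down, gripper open.
Joint ranges: [-2.6, 2.6], [-0.5, 2.12], [-1.47, 1.34], [0.16, 2.42], [-1.27, 4.41], [0.06, 2.06], [-2.6, 2.6]. Speed limits (rad/s): [2.22, 2.22, 2.79, 2.79, 3.14, 3.14, 3.14].

## Interface

Orientations are given as a unit quaternion [x, y, z, w].
In Python, from bench import r gives the robot as it stands.
- The arm moves only by the shell command python3 jog.py 'ROWS' [FORCE]. ROWS is a JSON list of rows, 1 to 12 of them, each written [[dx, dy, dz], turn, opening]: dx, dy, dz in shares of 0.5 m (1.0 is 0.5 m), then a turn about the tool's z in shares of 4 rad (1.0 is 4 rad), then the finger opening in m; each row is the pose to reach, as a shift and turn from the pose commanded when the command began, along the tool's axes at that moment; what a row does not reach only later rows make up. A row lasts 1/10 s, in which the tool goes at most 0.05 m and 0.15 rad, less where a joint would pass 70% of its speed; a pose out of reach is approached as far as the arm can. The fingers move at their own pace and stop on an object; FORCE is the grip in N (left out, the last holds). Time passes only in rows, so rows that do not move let the fingers close. It prints the time, the measured TCP pose, the force, the opening and the grip force at its end. A shift or turn number past 1, either way, is cut back to 1. Input that does not fit is refused with a message, and nothing moves.
- r.read_state(): the state, without advancing time (a new reading comes with each control period).
- r.camera(name): name is "side" or "top"; returns a dict with "img" (420x560x3 uint8, red, green, blue), "fx", "fy", "cx", "cy" (pixels), "k1" (the pictures are not rectified: a ray, as slopes to the right and down, at radius r is drawn at 1 + k1 r^2 times it, then the intrinsics apply), "pose" (4x4, takes a point from camera to world coordinates). Camera axes: x right, y down, z forward; pixel columns grow to the right and rows downward; lengths in m; the calibration is good to about 2 mm. A picture is of the moment at which its call begins. There is no depth.
- r.close_job(): hands the job in; it is judged then, once.
The state is a dict: "time": time; "joint_positions": joint angles; "joint_vel": joint speeds; "joint_torque": joint torques, N m; "ee_pos": TCP position; "eef_rot": TCP orientation; "ft_force": force on the tool from outside, world axes, zero at the start; "torque": the same for the moment, N m; "width": finger opening in m; "grip_force": force on a finger pad.
Only numpy, scipy, OpenCV 4.12 (cv2) and the standard library are available. Lean on these libraries where they do the work, as an engineer would, in place of code of your own. Each camera call takes 0.05 s, during which the arm holds its last target. There are 200 camera calls.

## Task

The steel blank on the wooden ledge is to have one end filed. With the fingertips only, push it square and flush against the low fence at the back of the ledge, and push it along the ledge towards the end where the square metal catch tray stands, until about 4 cm of it sticks out past that end. Do not lift, tip or drop the blank, and leave everything else where it stands.

Things in the scene. Friction and masses are not known exactly. Their poses are not given: they have to be found in the camera images.
- ledge: Fixed hardwood riser, 130 (x) x 340 (y) x 50 high mm, both ends open. Origin: centre of its underside, on the table; own x towards its back, y along its length (ends at +-170 mm). Top at z = 50 mm. A light wood fence, 15 mm thick, stands 20 mm above the top along the whole back edge; its face is at own x = +50 mm. Place and yaw vary.
- blank: Thin bare-steel plate, 70 (x) x 160 (y) x 6 thick mm, about 0.5 kg, slides under a few newtons. Lies loose and askew on top of the ledge, length along it, short of the fence. Origin: centre of its underside; own y along its length. Flush with the fence its origin is at ledge x = +15 mm; with 40 mm out past an end, at ledge y = +130 or -130 mm.
- tray: Square open aluminium catch tray, 120 x 120 x 30 high mm, on the table beyond one end of the ledge (which end varies), its centre about 250 mm from the ledge's centre. Loose. Origin: centre of its underside.
- tub: Round open white plastic tub, 96 mm across the rim, 80 high, on the table beyond the other end of the ledge. Loose; leave alone. Origin: centre of its underside.
- whetstone: Grey whetstone lying on the table in front of the ledge, 50 x 100 x 25 high mm. Loose; leave alone. Origin: centre of its underside.
- jar: Small glass jar with a steel cap, 50 across, 60 high mm, in front of the ledge. Loose; leave alone. Origin: centre of its underside.
- screwdriver: Screwdriver lying on the table just behind the ledge, roughly along it, under 40 mm high. Loose; leave alone.

How it is judged:
At the end, for the whole second after the job is handed in: The blank lies flat and still on the ledge with 28 to 52 mm of its length past the end at which the tray stands, its back edge flush with the fence (centre within 5 mm of flush, askew by less than 0.05 rad), and nothing else has moved more than 25 mm (((y of tray in the frame of ledge above 0 m and y of blank in the frame of ledge between 0.118 and 0.142 m) or (y of tray in the frame of ledge below 0 m and y of blank in the frame of ledge between -0.142 and -0.118 m)) and x of blank in the frame of ledge above 0.01 m and angle between the y axis of blank and the y axis of ledge, either way round below 0.05 rad and z of blank in the frame of ledge between 0.047 and 0.054 m and angle between blank's own z axis and vertical below 0.05 rad and linear speed of blank below 0.01 m/s and distance of each of tray, tub, whetstone, jar, screwdriver from where it was at the start of the episode below 0.025 m); the robot touches nothing.
It fails at once if the blank is lifted off the ledge (more than 12 mm) (z of blank in the frame of ledge above 0.062 m).
It fails at once if the blank is tipped or falls off the ledge (angle between blank's own z axis and vertical above 0.2 rad or z of blank in the frame of ledge below 0.04 m).
It fails at once if another thing is shifted by more than 25 mm (distance of any of tray, tub, whetstone, jar, screwdriver from where it was at the start of the episode above 0.025 m).
It also fails if it takes over 54 s, if anything falls off the work surface, if the arm or the gripper's body presses on something with over 40 N, if the wrist force passes 120 N, or if a joint passes its speed limit or range.

## Working session

There is one attempt and no reset: what is moved stays moved. The work goes in short steps, Python scripts to look and compute and a shell command to move; the robot and the scene stay as the last step left them, time stands still between calls to the robot, and variables do not carry over. Pictures are saved under pics/ and viewed, at most 11 in all, crops included, and the job is handed in when it is done.

```bash
mkdir -p pics; ls; cat > h.py <<'E'
import numpy as np, cv2
from bench import r
def ray(c,u,v):
    K=np.array([[c["fx"],0,c["cx"]],[0,c["fy"],c["cy"]],[0,0,1.]])
    n=cv2.undistortPoints(np.array([[[u,v]]],float),K,np.array([c["k1"],0,0,0,0.]),)[0,0]
    T=np.array(c["pose"]); return T[:3,3],T[:3,:3]@np.array([n[0],n[1],1])
def onz(c,u,v,z):
    o,d=ray(c,u,v); return o+d*(z-o[2])/d[2]
E
python3 - <<'E'
from h import *
for n in("top","side"):
    c=r.camera(n); cv2.imwrite(f"pics/{n}0.png",c["img"][:,:,::-1]); print(n,c["fx"],c["k1"],np.round(c["pose"],3).tolist())
s=r.read_state();print(s["time"],s["ee_pos"],s["eef_rot"],s["ft_force"],s["width"])
E
```

```text
bench.py
jog.py
pics
top 504.26742340459 -0.14011973683292148 [[-0.016, -0.992, 0.125, 0.425], [-1.0, 0.017, 0.007, 0.024], [-0.009, -0.124, -0.992, 0.968], [0.0, 0.0, 0.0, 1.0]]
side 457.8523654207638 -0.12839167818758673 [[-0.972, -0.167, 0.166, 0.365], [-0.236, 0.713, -0.661, 0.759], [-0.008, -0.681, -0.732, 0.873], [0.0, 0.0, 0.0, 1.0]]
0.1 [ 0.22572851 -0.58241345  0.20662471] [ 9.82956664e-01  1.83836276e-01 -1.57017199e-04 -6.29466887e-04] [-0.21602572  0.42201946  1.13524092] 0.08720231007037739
```

View pics/top0.png

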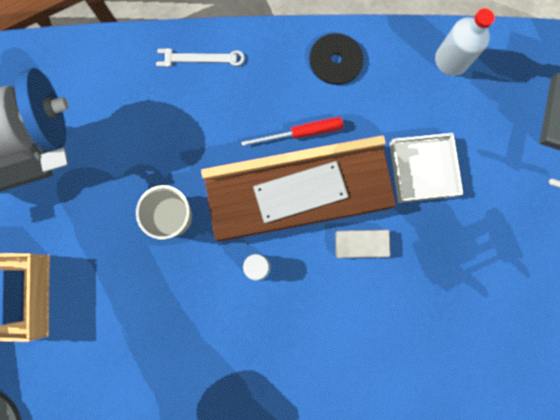

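View pics/side0.png

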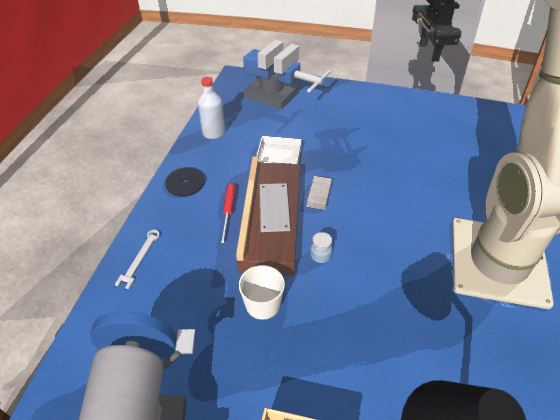

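The top view shows the fence running from (203,172) to (384,140), with the blank's centre near (300,191). The tray is on the right at (428,167), which is world -y, and the tub is on the left at (163,211). The side view shows the same layout. Next I'll measure it.

```bash
cat >> h.py <<'E'
def big(m):
    cs,_=cv2.findContours(m.astype(np.uint8),cv2.RETR_EXTERNAL,cv2.CHAIN_APPROX_NONE)
    return max(cs,key=cv2.contourArea)
def rect(c,m,z):
    """min-area rectangle of a mask's contour cast on plane z: centre, long size, short size, long-axis angle"""
    p=np.array([onz(c,u,v,z)[:2] for u,v in big(m)[:,0]])
    (x,y),(a,b),t=cv2.minAreaRect((p*1000).astype(np.float32)); 
    if a<b: a,b,t=b,a,t+90
    return np.round([x/1000,y/1000]),a,b,(t+90)%180-90,np.array([x,y])/1000
def masks(c):
    hsv=cv2.cvtColor(c["img"],cv2.COLOR_RGB2HSV); H,S,V=[hsv[...,i].astype(int) for i in range(3)]
    roi=np.zeros(H.shape,bool); roi[125:250,195:400]=1
    fence=roi&(H>10)&(H<28)&(S>60)&(V>150)
    brown=roi&((H<16)|(H>170))&(S>80)&(V<150)
    roi2=roi.copy(); roi2[225:]=0
    bl=(S<60)&(V>110)&roi2
    return fence,brown,bl
E
python3 - <<'E'
from h import *
c=r.camera("top"); f,b,bl=masks(c)
im=c["img"][:,:,::-1].copy()
for m,k in((f,(0,255,255)),(b,(0,255,0)),(bl,(255,0,255))): cv2.drawContours(im,[big(m)],-1,k,1)
cv2.imwrite("pics/m.png",cv2.resize(im[120:255,130:480],None,fx=2.2,fy=2.2,interpolation=cv2.INTER_NEAREST))
for n,m,z in(("fence",f,.07),("blank",bl,.056),("union",f|b|bl,.05)):
    q=rect(c,m,z);print(n,q[4],q[1:4])
for u,v in((163,211),(428,167)):print(onz(c,u,v,.05))
for n,u,v,z in(("stone",362,230,.025),("jar",256,255,.06),("jarb",256,278,.06)):print(n,onz(c,u,v,z))
E
```

```text
fence [0.62924237 0.00326416] (339.3179016113281, 17.489078521728516, -80.0898027420044)
blank [ 0.56684631 -0.00826868] (163.19308471679688, 73.04566955566406, -73.86585426330566)
union [ 0.57616125 -0.00697202] (350.154296875, 138.00389099121094, -80.17627334594727)
[0.53589478 0.2459599  0.05      ]
[ 0.61016367 -0.24918768  0.05      ]
stone [ 0.49641083 -0.12387622  0.025     ]
jar [0.45215705 0.07380902 0.06      ]
jarb [0.41103869 0.07431166 0.06      ]
```

View pics/m.png

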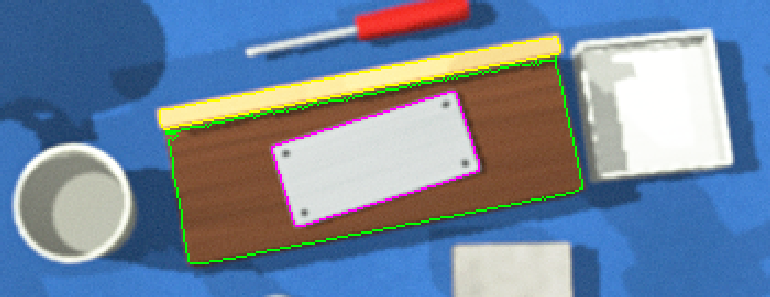

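```bash
cat >> h.py <<'E'
from scipy.spatial.transform import Rotation as R
C=np.array([.5726,-.0066]); YAW=np.deg2rad(9.9)
ex=np.array([np.cos(YAW),np.sin(YAW)]); ey=np.array([-ex[1],ex[0]])
def L(p): d=np.array(p)[:2]-C; return np.array([d@ex,d@ey])
def go(x,y,z,ang):
    """shift in tool axes to ledge (x,y), TCP height z, tool x axis at ang (rad) from ledge x"""
    s=r.read_state(); M=R.from_quat(s["eef_rot"]).as_matrix(); t=C+x*ex+y*ey
    d=M.T@(np.r_[t,z]-s["ee_pos"]); h=np.arctan2(M[1,0],M[0,0])
    print("shift",np.round(d,4),"turn",round((h-YAW-ang+np.pi)%(2*np.pi)-np.pi,4),"now",L(s["ee_pos"]).round(4),s["ee_pos"][2].round(4),"F",np.round(s["ft_force"],1),"t",s["time"])
E
python3 -c "
from h import *
go(-.066,-.001,.13,0)"
```

```text
shift [ 0.4666 -0.4235  0.0772] turn 0.197 now [-0.4407 -0.5077] 0.2068 F [-0.5 -0.1  0.4] t 0.15
```

The manual's scale: shifts go in shares of 0.5 m and turns go in shares of 4 rad. Converting my numbers, 0.467 m / 0.5 = 0.934, -0.423 m / 0.5 = -0.846, 0.197 rad / 4 = 0.0493.

```bash
python3 jog.py '[[[0.08, -0.072, 0], 0.005, 0.087], [[0.934, -0.846, 0], 0.025, 0.087], [[0.934, -0.846, 0], 0.0493, 0.087], [[0.934, -0.846, 0], 0.0493, 0.087], [[0.934, -0.846, 0], 0.0493, 0.087], [[0.934, -0.846, 0], 0.0493, 0.087], [[0.934, -0.846, 0], 0.0493, 0.087], [[0.934, -0.846, 0], 0.0493, 0.087], [[0.934, -0.846, 0], 0.0493, 0.087], [[0.934, -0.846, 0], 0.0493, 0.087], [[0.934, -0.846, 0], 0.0493, 0.087], [[0.934, -0.846, 0], 0.0493, 0.087]]'
python3 jog.py '[[[0, 0, 0], 0, 0.087]]'
python3 -c "
from h import *
go(-.066,-.001,.0755,0)"
```

```text
time: 1.35
ee_pos: [0.4954, -0.0446, 0.2075]
eef_rot: [0.996, 0.086, 0.0, 0.0]
ft_force: [0.8, -1.2, 0.1]
width: 0.0867
grip_force: 0.0
time: 1.45
ee_pos: [0.4966, -0.0392, 0.2075]
eef_rot: [0.996, 0.091, 0.001, -0.001]
ft_force: [0.0, -1.0, 0.1]
width: 0.087
grip_force: 0.0
shift [ 0.0144 -0.0176  0.132 ] turn 0.0095 now [-0.0804 -0.019 ] 0.2075 F [ 0.  -1.   0.1] t 1.45
```

To row units: 0.132 m / 0.5 = 0.264, 0.13 m / 0.5 = 0.26, 0.01 rad / 4 = 0.0025.

```bash
python3 jog.py '[[[0.028, -0.036, 0.08], 0.0025, 0.087], [[0.028, -0.036, 0.16], 0.0025, 0.087], [[0.028, -0.036, 0.22], 0.0025, 0.087], [[0.028, -0.036, 0.24], 0.0025, 0.087], [[0.028, -0.036, 0.25], 0.0025, 0.087], [[0.028, -0.036, 0.26], 0.0025, 0.087], [[0.028, -0.036, 0.264], 0.0025, 0.087], [[0.028, -0.036, 0.264], 0.0025, 0.087], [[0.028, -0.036, 0.264], 0.0025, 0.087]]'
python3 - <<'E'
from h import *
go(-.066,-.001,.075,0)
c=r.camera("side"); cv2.imwrite("pics/s1.png",cv2.resize(c["img"][120:320,180:400,::-1],None,fx=2.7,fy=2.7))
E
```

```text
time: 2.35
ee_pos: [0.5062, -0.0264, 0.0761]
eef_rot: [0.997, 0.081, 0.001, 0.0]
ft_force: [-0.4, 0.5, -0.3]
width: 0.087
grip_force: 0.0
shift [ 0.0028 -0.0072  0.0011] turn -0.0101 now [-0.0688 -0.0081] 0.0761 F [-0.4  0.5 -0.3] t 2.35
```

View pics/s1.png

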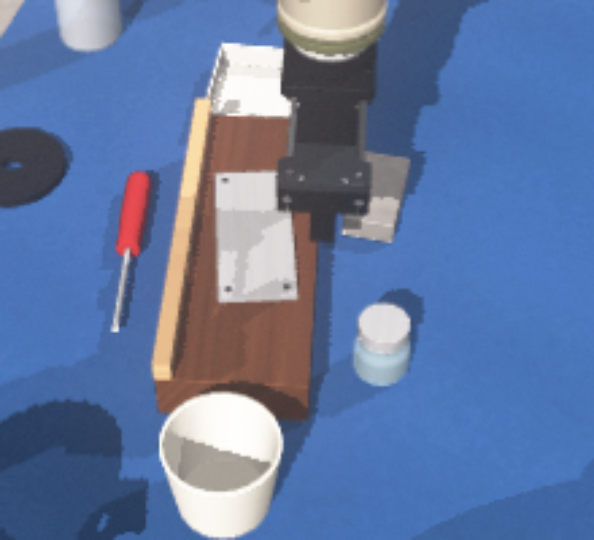

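The gripper is at the ledge's front edge, just clear of the blank at (255,240) in the crop. I'll lower it 1.6 mm and push towards the fence.

To row units: 0.035 m / 0.5 = 0.07, 0.033 m / 0.5 = 0.066, -0.01 rad / 4 = -0.0025.

```bash
python3 jog.py '[[[0.006, -0.014, 0.0032], -0.0025, 0.087], [[0.012, -0.014, 0.0032], -0.0025, 0.087], [[0.02, -0.014, 0.0032], -0.0025, 0.087], [[0.028, -0.014, 0.0032], -0.0025, 0.087], [[0.036, -0.014, 0.0032], -0.0025, 0.087], [[0.044, -0.014, 0.0032], -0.0025, 0.087], [[0.052, -0.014, 0.0032], -0.0025, 0.087], [[0.06, -0.014, 0.0032], -0.0025, 0.087], [[0.066, -0.014, 0.0032], -0.0025, 0.087], [[0.07, -0.014, 0.0032], -0.0025, 0.087], [[0.07, -0.014, 0.0032], -0.0025, 0.087]]'
cat >> h.py <<'E'
def look(name):
    c=r.camera("top"); f,b,bl=masks(c); q=rect(c,bl,.056)
    print("blank ledge",L(q[4]).round(4),"size",q[1],q[2],"askew",q[3]+80.1)
    im=c["img"][:,:,::-1]; cv2.imwrite(f"pics/{name}.png",cv2.resize(im[110:260,180:480],None,fx=2.5,fy=2.5))
E
python3 - <<'E'
from h import *
go(-.0295,-.001,.0745,0)
look("t1")
E
```

```text
time: 3.5
ee_pos: [0.5393, -0.0136, 0.0737]
eef_rot: [0.996, 0.086, 0.0, -0.0]
ft_force: [-0.6, -0.1, 0.1]
width: 0.0869
grip_force: 0.0
shift [ 0.0045 -0.0002 -0.0008] turn 0.0002 now [-0.034  -0.0012] 0.0737 F [-0.6 -0.1  0.1] t 3.5
blank ledge [ 0.0212 -0.0334] size 269.4835510253906 186.02713012695312 askew 169.1904083251953
```

View pics/t1.png

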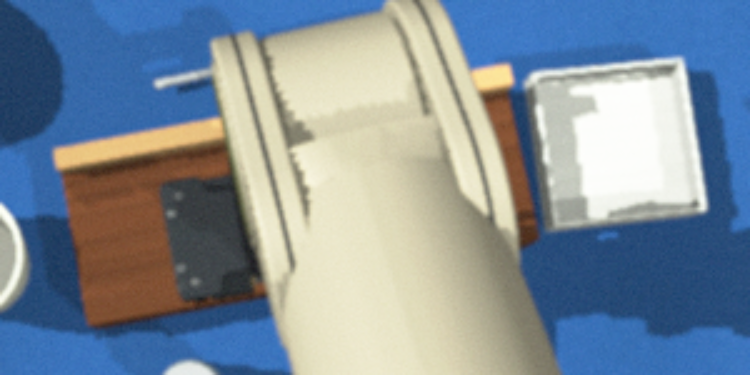

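The arm hides the blank from above. I'll keep pushing gently and watch the force.

To row units: 0.0035 m / 0.5 = 0.007, 0.003 m / 0.5 = 0.006.

```bash
python3 jog.py '[[[0.002, 0, -0.0006], 0, 0.087], [[0.004, 0, -0.0006], 0, 0.087], [[0.006, 0, -0.0006], 0, 0.087], [[0.007, 0, -0.0006], 0, 0.087]]'; python3 jog.py '[[[0.002, 0, 0], 0, 0.087], [[0.003, 0, 0], 0, 0.087]]'
python3 - <<'E'
from h import *
go(-.0295,-.001,.0745,0)
c=r.camera("side"); cv2.imwrite("pics/s2.png",cv2.resize(c["img"][130:290,200:360,::-1],None,fx=3.5,fy=3.5))
E
```

```text
time: 3.95
ee_pos: [0.5426, -0.0132, 0.0741]
eef_rot: [0.996, 0.086, 0.0, 0.0]
ft_force: [1.0, 0.1, -0.6]
width: 0.0869
grip_force: 0.0
time: 4.15
ee_pos: [0.5441, -0.0129, 0.0741]
eef_rot: [0.996, 0.086, 0.0, 0.0]
ft_force: [-0.8, 0.4, 0.5]
width: 0.0871
grip_force: 0.0
shift [-0.0003 -0.0003 -0.0004] turn 0.0001 now [-0.0292 -0.0013] 0.0741 F [-0.8  0.4  0.5] t 4.15
```

View pics/s2.png

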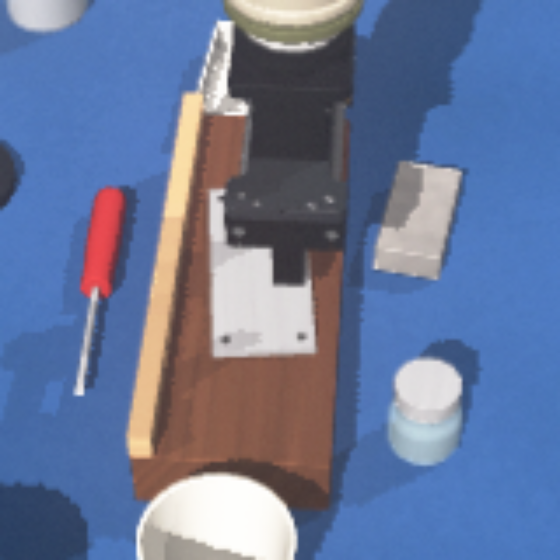

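The fingertip at (290,283) looks as if it may be above the plate, and there is no contact force. I'll check this geometrically.

```bash
python3 - <<'E'
from h import *
c=r.camera("side")
T=np.linalg.inv(c["pose"]); K=np.array([[c["fx"],0,c["cx"]],[0,c["fy"],c["cy"]],[0,0,1.]])
def pr(P): 
    q=cv2.projectPoints(np.array([P],float),cv2.Rodrigues(T[:3,:3])[0],T[:3,3],K,np.array([c["k1"],0,0,0.,0]))[0].ravel(); return ((q-[200,130])*3.5).round(0)
for z in(.052,.06,.07):
  for x in(-.0388,-.0198):
    for y in(.042,.057):
      print(z,x,y,pr(np.r_[C+x*ex+y*ey,z]))
for n,(a,b) in dict(bl=(213,356),br=(316,354),fencebot=(148,455),ledgeFR=(331,490)).items():
    u,v=a/3.5+200,b/3.5+130
    print(n,L(onz(c,u,v,.056)).round(4),L(onz(c,u,v,.07)).round(4))
E
```

```text
0.052 -0.0388 0.042 [304. 312.]
0.052 -0.0388 0.057 [303. 328.]
0.052 -0.0198 0.042 [277. 311.]
0.052 -0.0198 0.057 [276. 327.]
0.06 -0.0388 0.042 [305. 304.]
0.06 -0.0388 0.057 [303. 320.]
0.06 -0.0198 0.042 [277. 303.]
0.06 -0.0198 0.057 [276. 319.]
0.07 -0.0388 0.042 [305. 294.]
0.07 -0.0388 0.057 [304. 310.]
0.07 -0.0198 0.042 [277. 293.]
0.07 -0.0198 0.057 [276. 309.]
bl [0.0205 0.0894] [0.0189 0.1014]
br [-0.0487  0.0836] [-0.0491  0.0957]
fencebot [0.0544 0.1751] [0.0523 0.1857]
ledgeFR [-0.0635  0.1956] [-0.0636  0.2058]
```

```bash
python3 - <<'E'
from h import *
c=r.camera("side"); t=r.camera("top")
for z in(.074,.1,.12,.14,.16,.18):
    print(z,"top end",L(onz(t,248,206,z)).round(3),"side end bottom",L(onz(c,200+285/3.5,130+246/3.5,z)).round(3),"side fingertip",L(onz(c,200+290/3.5,130+283/3.5,z-.07)).round(3))
cv2.imwrite("pics/s3.png",cv2.resize(c["img"][150:230,230:320,::-1],None,fx=7,fy=7,interpolation=cv2.INTER_CUBIC))
E
```

```text
0.074 top end [-0.017  0.097] side end bottom [-0.023  0.   ] side fingertip [-0.024 -0.03 ]
0.1 top end [-0.02   0.096] side end bottom [-0.024  0.026] side fingertip [-0.026 -0.006]
0.12 top end [-0.023  0.095] side end bottom [-0.026  0.046] side fingertip [-0.027  0.013]
0.14 top end [-0.026  0.094] side end bottom [-0.027  0.066] side fingertip [-0.028  0.032]
0.16 top end [-0.029  0.093] side end bottom [-0.028  0.085] side fingertip [-0.029  0.051]
0.18 top end [-0.031  0.092] side end bottom [-0.029  0.105] side fingertip [-0.03  0.07]
```

View pics/s3.png

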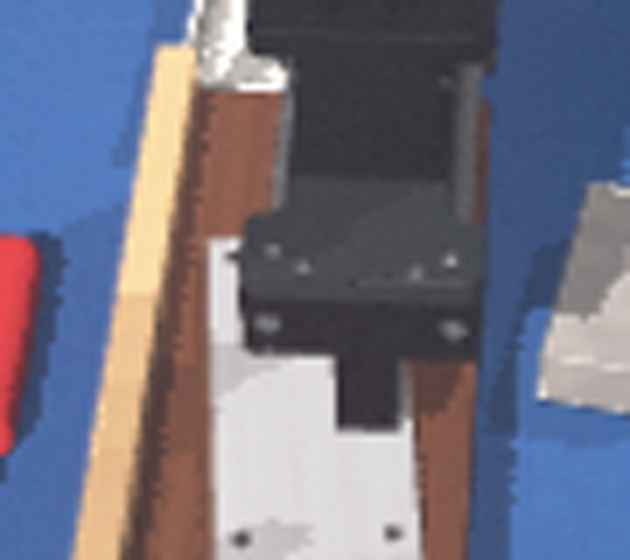

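The side view puts the fingertips at z≈0.096, about 44 mm higher than the readout implies. The blank hasn't moved. I'll back off and descend carefully, using a light touch on the ledge as the height reference.

To row units: -0.038 m / 0.5 = -0.076, 0.034 m / 0.5 = 0.068.

```bash
python3 jog.py '[[[-0.04, 0, 0], 0, 0.087], [[-0.076, 0, 0], 0, 0.087], [[-0.076, 0, 0.02], 0, 0.087], [[-0.076, 0, 0.04], 0, 0.087], [[-0.076, 0, 0.056], 0, 0.087], [[-0.076, 0, 0.066], 0, 0.087], [[-0.076, 0, 0.068], 0, 0.087], [[-0.076, 0, 0.068], 0, 0.087], [[-0.076, 0, 0.068], 0, 0.087]]'
python3 - <<'E'
from h import *
go(-.067,-.001,.0745,0)
c=r.camera("side"); cv2.imwrite("pics/s4.png",cv2.resize(c["img"][150:230,230:320,::-1],None,fx=7,fy=7,interpolation=cv2.INTER_CUBIC))
E
```

```text
time: 5.25
ee_pos: [0.5069, -0.0193, 0.0403]
eef_rot: [0.996, 0.086, 0.0, -0.0]
ft_force: [-0.2, 1.1, -0.1]
width: 0.0867
grip_force: 0.0
shift [-0.0001 -0.0002 -0.0342] turn 0.0002 now [-0.0669 -0.0012] 0.0403 F [-0.2  1.1 -0.1] t 5.25
```

View pics/s4.png

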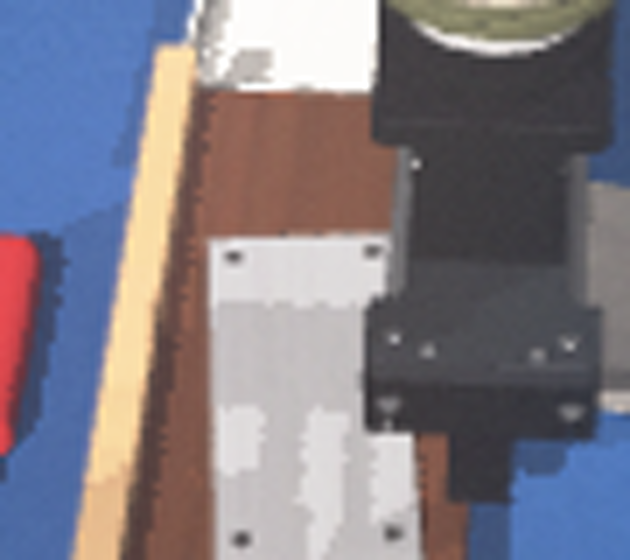

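The fingertip at (480,500) now sits just in front of the blank, slightly above the ledge top. I'll touch down in small steps.

To row units: 0.005 m / 0.5 = 0.01, 0.004 m / 0.5 = 0.008.

```bash
python3 -c "
from h import *
c=r.camera('side')
for z in (.052,.058,.064): print(z,L(onz(c,230+480/7,150+500/7,z)))"
for i in 1; do python3 jog.py '[[[0, 0, 0.004], 0, 0.087], [[0, 0, 0.008], 0, 0.087], [[0, 0, 0.01], 0, 0.087], [[0, 0, 0.01], 0, 0.087]]' | grep -E 'ee_pos|force'; done
python3 jog.py '[[[0, 0, 0.002], 0, 0.087], [[0, 0, 0.004], 0, 0.087], [[0, 0, 0.004], 0, 0.087]]' | grep -E 'ee_pos|force'
python3 jog.py '[[[0, 0, 0.002], 0, 0.087], [[0, 0, 0.002], 0, 0.087]]' | grep -E 'ee_pos|force'
```

```text
0.052 [-0.06710546  0.04795859]
0.058 [-0.06714845  0.05338182]
0.064 [-0.06719143  0.05880505]
ee_pos: [0.5065, -0.0195, 0.0352]
ft_force: [-1.8, 0.1, 3.8]
grip_force: 2.0
ee_pos: [0.5067, -0.0195, 0.0349]
ft_force: [-11.4, -0.2, 27.3]
grip_force: 13.7
ee_pos: [0.5067, -0.0195, 0.0348]
ft_force: [-17.0, -1.7, 39.3]
grip_force: 19.6
```

Contact was at a reading of 0.035, so the tips are at z=0.05 there. I'll raise 2 mm (about 5 mm in commanded terms) and push.

To row units: 0.0345 m / 0.5 = 0.069, 0.015 m / 0.5 = 0.03.

```bash
python3 jog.py '[[[0, 0, -0.01], 0, 0.087], [[0, 0, -0.01], 0, 0.087], [[0.012, 0, -0.01], 0, 0.087], [[0.022, 0, -0.01], 0, 0.087], [[0.03, 0, -0.01], 0, 0.087], [[0.038, 0, -0.01], 0, 0.087], [[0.046, 0, -0.01], 0, 0.087], [[0.054, 0, -0.01], 0, 0.087], [[0.06, 0, -0.01], 0, 0.087], [[0.066, 0, -0.01], 0, 0.087], [[0.069, 0, -0.01], 0, 0.087]]'
python3 jog.py '[[[0.002, 0, 0], 0, 0.087], [[0.004, 0, 0], 0, 0.087]]'| grep -E 'ee_pos|ft'
python3 - <<'E'
from h import *
go(-.0295,-.001,.037,0)
E
```

```text
time: 7.35
ee_pos: [0.5393, -0.0136, 0.0362]
eef_rot: [0.996, 0.086, -0.002, -0.0]
ft_force: [-7.7, -1.4, 5.0]
width: 0.0871
grip_force: 3.8
ee_pos: [0.541, -0.0134, 0.0362]
ft_force: [-8.5, -1.2, 5.2]
shift [ 0.0028 -0.0002 -0.0008] turn -0.0002 now [-0.0323 -0.0012] 0.0362 F [-8.5 -1.2  5.2] t 7.55
```

To row units: 0.002 m / 0.5 = 0.004, 0.001 m / 0.5 = 0.002.

```bash
python3 jog.py '[[[0.002, 0, -0.001], 0, 0.087], [[0.004, 0, -0.001], 0, 0.087]]'| grep -E 'ee_pos|ft'
python3 jog.py '[[[0.0016, 0, 0], 0, 0.087], [[0.003, 0, 0], 0, 0.087]]'| grep -E 'ee_pos|ft'
python3 jog.py '[[[0.0016, 0, 0], 0, 0.087], [[0.003, 0, 0], 0, 0.087]]'| grep -E 'ee_pos|ft'
python3 - <<'E'
from h import *
go(-.0295,-.001,.037,0)
E
```

```text
ee_pos: [0.5436, -0.0128, 0.0366]
ft_force: [-7.9, -0.1, -1.8]
ee_pos: [0.5437, -0.0128, 0.0364]
ft_force: [-11.9, -0.6, 5.5]
ee_pos: [0.5439, -0.0128, 0.0363]
ft_force: [-18.0, -1.7, 10.2]
shift [-0.0002 -0.0001 -0.0007] turn -0.0005 now [-0.0293 -0.0011] 0.0363 F [-18.   -1.7  10.2] t 8.15
```

The force rose at exactly the flush position, so the blank is square against the fence. I'll back off, lift, turn 90° and move over the +y end.

To row units: -0.114 m / 0.5 = -0.228, -0.06 m / 0.5 = -0.12, 1.35 rad / 4 = 0.3375.

```bash
python3 jog.py '[[[-0.012, 0, 0], 0, 0.087], [[-0.024, 0, 0], 0, 0.087], [[-0.024, 0, -0.06], 0, 0.06], [[-0.024, 0, -0.12], 0.0375, 0.03], [[0, -0.08, -0.12], 0.075, 0.03], [[0.04, -0.16, -0.12], 0.1125, 0.03], [[0.082, -0.228, -0.12], 0.15, 0.03], [[0.082, -0.228, -0.12], 0.1875, 0.03], [[0.082, -0.228, -0.12], 0.225, 0.03], [[0.082, -0.228, -0.12], 0.2625, 0.03], [[0.082, -0.228, -0.12], 0.3, 0.03], [[0.082, -0.228, -0.12], 0.3375, 0.03]]'
python3 - <<'E'
from h import *
go(.011,.112,.0372,-np.pi/2)
print(np.round(r.read_state()["joint_positions"],2))
c=r.camera("side"); cv2.imwrite("pics/s5.png",cv2.resize(c["img"][130:290,200:360,::-1],None,fx=3.5,fy=3.5))
E
```

```text
time: 9.35
ee_pos: [0.5647, 0.1049, 0.0889]
eef_rot: [0.915, -0.402, -0.01, 0.009]
ft_force: [-0.9, 0.9, -0.5]
width: 0.0303
grip_force: 0.0
shift [-0.0003 -0.0013  0.0517] turn 0.5694 now [0.0114 0.1112] 0.0889 F [-0.9  0.9 -0.5] t 9.35
[-0.46  0.34  0.23  1.73 -0.08  1.11 -2.6 ]
```

View pics/s5.png

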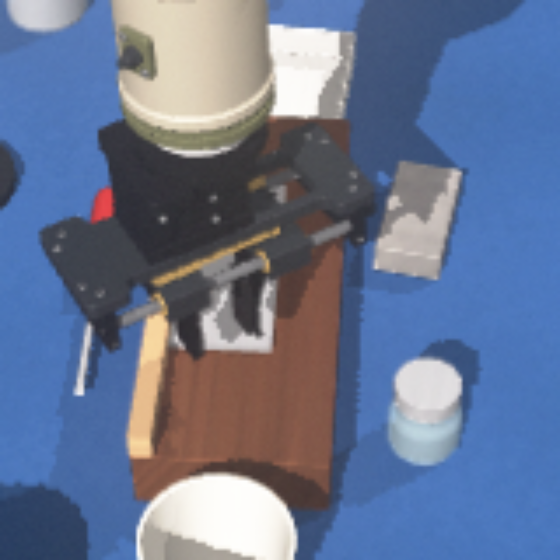

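The blank is now flush with the fence. Its +y end is at (272,352), and the fingers are above it. Joint 7 is at its limit, so I'll turn the other way.

To row units: -1.8 rad / 4 = -0.45.

```bash
python3 jog.py '[[[0, 0, 0], -0.0375, 0.03], [[0, 0, 0], -0.075, 0.03], [[0, 0, 0], -0.1125, 0.03], [[0, 0, 0], -0.15, 0.03], [[0, 0, 0], -0.1875, 0.03], [[0, 0, 0], -0.225, 0.03], [[0, 0, 0], -0.2625, 0.03], [[0, 0, 0], -0.3, 0.03], [[0, 0, 0], -0.3375, 0.03], [[0, 0, 0], -0.375, 0.03], [[0, 0, 0], -0.4125, 0.03], [[0, 0, 0], -0.45, 0.03]]' >/dev/null
python3 jog.py '[[[0, 0, 0], -0.0375, 0.03], [[0, 0, 0], -0.075, 0.03], [[0, 0, 0], -0.1125, 0.03], [[0, 0, 0], -0.15, 0.03], [[0, 0, 0], -0.18, 0.03], [[0, 0, 0], -0.1925, 0.03], [[0, 0, 0], -0.1925, 0.03]]'
python3 - <<'E'
from h import *
go(.011,.112,.0372,np.pi/2)
print(np.round(r.read_state()["joint_positions"],2))
c=r.camera("side")
for u,v in ((272,352),(190,350)): print(L(onz(c,200+u/3.5,130+v/3.5,.056)))
cv2.imwrite("pics/s6.png",cv2.resize(c["img"][130:290,200:360,::-1],None,fx=3.5,fy=3.5))
E
```

```text
time: 11.3
ee_pos: [0.5646, 0.105, 0.0889]
eef_rot: [0.643, 0.766, -0.011, -0.007]
ft_force: [0.9, -0.3, 0.3]
width: 0.0296
grip_force: 0.0
shift [0.0009 0.001  0.0517] turn 0.0022 now [0.0113 0.1113] 0.0889 F [ 0.9 -0.3  0.3] t 11.3
[-0.13  0.34 -0.16  1.71  0.06  1.12 -0.13]
[-0.01898651  0.08349042]
[0.03648339 0.08493893]
```

The blank's front corner is at ledge x≈-0.019 (flush) and its +y end at about 0.083. Now I'll descend beside it.

To row units: 0.051 m / 0.5 = 0.102, 0.049 m / 0.5 = 0.098.

```bash
python3 jog.py '[[[0, 0, 0.06], 0, 0.03], [[0, 0, 0.09], 0, 0.03], [[0.002, 0.002, 0.098], 0, 0.03], [[0.002, 0.002, 0.102], 0, 0.03], [[0.002, 0.002, 0.102], 0, 0.03]]'
python3 - <<'E'
from h import *
go(.011,.1,.0372,np.pi/2)
c=r.camera("side")
cv2.imwrite("pics/s7.png",cv2.resize(c["img"][130:290,200:360,::-1],None,fx=3.5,fy=3.5))
E
```

```text
time: 11.85
ee_pos: [0.564, 0.1058, 0.038]
eef_rot: [0.643, 0.766, -0.012, -0.007]
ft_force: [0.1, 0.1, 0.3]
width: 0.0299
grip_force: 0.0
shift [-0.0122  0.0001  0.0009] turn 0.0004 now [0.0109 0.1122] 0.038 F [0.1 0.1 0.3] t 11.85
```

View pics/s7.png

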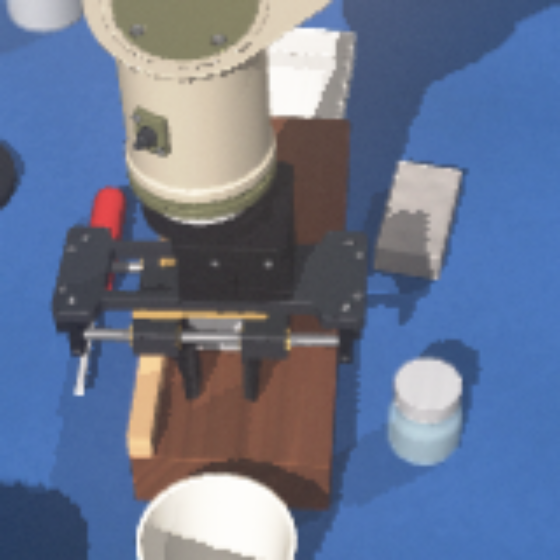

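The fingertips at (193,395) and (250,393) are just beyond the blank's +y end. Now I'll push along the ledge.

To row units: -0.07 m / 0.5 = -0.14, 0.0009 m / 0.5 = 0.0018.

```bash
python3 jog.py '[[[-0.02, 0, 0.001], 0, 0.03], [[-0.036, 0, 0.0012], 0, 0.03], [[-0.048, 0, 0.0014], 0, 0.03], [[-0.06, 0, 0.0016], 0, 0.03], [[-0.072, 0, 0.0016], 0, 0.03], [[-0.084, 0, 0.0018], 0, 0.03], [[-0.096, 0, 0.002], 0, 0.03], [[-0.108, 0, 0.002], 0, 0.03], [[-0.12, 0, 0.002], 0, 0.03], [[-0.132, 0, 0.002], 0, 0.03], [[-0.14, 0, 0.002], 0, 0.03]]'
python3 - <<'E'
from h import *
go(.011,-.0405,.0375,np.pi/2)
E
```

```text
time: 13.0
ee_pos: [0.5756, 0.0381, 0.0372]
eef_rot: [0.643, 0.766, -0.011, -0.008]
ft_force: [-3.3, 7.3, 3.1]
width: 0.0302
grip_force: 3.7
shift [-0.084   0.0002 -0.0001] turn 0.0014 now [0.0107 0.0435] 0.0372 F [-3.3  7.3  3.1] t 13.0
```

To row units: -0.075 m / 0.5 = -0.15, -0.073 m / 0.5 = -0.146.

```bash
python3 jog.py '[[[-0.012, 0, 0], 0, 0.03], [[-0.026, 0, 0], 0, 0.03], [[-0.04, 0, 0], 0, 0.03], [[-0.054, 0, 0], 0, 0.03], [[-0.068, 0, 0], 0, 0.03], [[-0.082, 0, 0], 0, 0.03], [[-0.096, 0, 0], 0, 0.03], [[-0.11, 0, 0], 0, 0.03], [[-0.124, 0, 0], 0, 0.03], [[-0.136, 0, 0], 0, 0.03], [[-0.146, 0, 0], 0, 0.03], [[-0.15, 0, 0], 0, 0.03]]'
python3 - <<'E'
from h import *
go(.011,-.0405,.0375,np.pi/2)
E
```

```text
time: 14.2
ee_pos: [0.5883, -0.0361, 0.0372]
eef_rot: [0.643, 0.766, -0.011, -0.008]
ft_force: [-2.9, 6.4, 2.9]
width: 0.0302
grip_force: 3.7
shift [-0.0087  0.0006 -0.0003] turn 0.0011 now [ 0.0104 -0.0318] 0.0372 F [-2.9  6.4  2.9] t 14.2
```

To row units: 0.24 m / 0.5 = 0.48, 0.2 m / 0.5 = 0.4.

```bash
python3 jog.py '[[[-0.006, 0, 0], 0, 0.03], [[-0.01, 0, 0], 0, 0.03], [[-0.012, 0, 0], 0, 0.03], [[-0.012, 0, 0], 0, 0.03], [[0.008, 0, 0], 0, 0.03], [[0.04, 0, 0], 0, 0.03], [[0.06, 0, -0.06], 0, 0.03], [[0.1, 0, -0.16], 0, 0.03], [[0.2, 0, -0.24], 0, 0.03], [[0.3, 0, -0.24], 0, 0.03], [[0.4, 0, -0.24], 0, 0.03], [[0.48, 0, -0.24], 0, 0.03]]'
python3 - <<'E'
from h import *
go(-.06,-.1305,.037,0)
look("t2")
E
```

```text
time: 15.4
ee_pos: [0.5504, 0.1988, 0.157]
eef_rot: [0.643, 0.766, -0.011, -0.007]
ft_force: [1.4, -0.1, -1.4]
width: 0.0299
grip_force: 0.0
shift [-0.3361 -0.0705  0.1233] turn 1.5714 now [0.0135 0.2062] 0.157 F [ 1.4 -0.1 -1.4] t 15.4
blank ledge [ 0.0242 -0.1205] size 150.03343200683594 106.8864974975586 askew -9.151712679862982
```

View pics/t2.png

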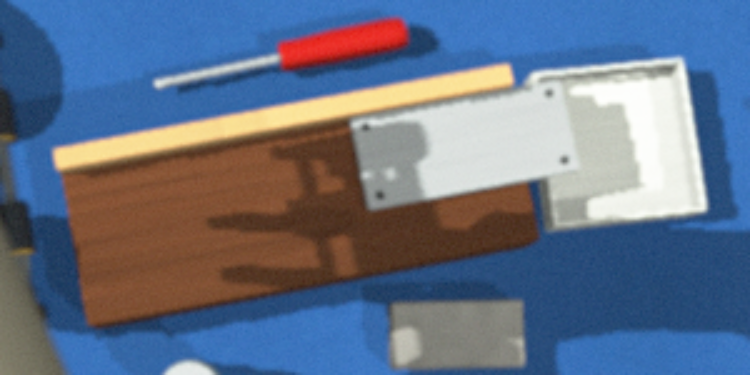

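The blank lies along the fence with its right end over the tray. Its corners are at about (350,119), (368,210), (579,168) and (565,81). I'll compute its pose from these.

```bash
python3 - <<'E'
from h import *
c=r.camera("top")
P=[L(onz(c,180+u/2.5,110+v/2.5,.056)) for u,v in((350,119),(368,210),(579,168),(565,81))]
print(np.round(P,4),np.mean(P,0))
for a,b in((0,3),(1,2)): d=P[a]-P[b]; print("askew",np.arctan2(-d[0],d[1]))
# holes, symmetric about the centre
H=[L(onz(c,180+u/2.5,110+v/2.5,.056)) for u,v in((365,127),(379,195),(564,160),(549,93))]; print("holes",np.mean(H,0),[np.arctan2(-(H[a]-H[b])[0],(H[a]-H[b])[1]) for a,b in((0,3),(1,2))])
for u,v in((90,325),(538,238)): print("ledge corner",L(onz(c,180+u/2.5,110+v/2.5,.05)))
E
```

```text
[[ 0.0492 -0.0488]
 [-0.0199 -0.0482]
 [-0.0186 -0.2085]
 [ 0.0478 -0.2131]] [ 0.01462447 -0.12964891]
askew -0.008688755133414224
askew 0.00802013425437873
holes [ 0.01526246 -0.12866728] [np.float64(-0.0014217273285834907), np.float64(-0.0008265129632606136)]
ledge corner [-0.06392994  0.16731607]
ledge corner [-0.06333455 -0.16835577]
```

```bash
python3 -c "
from bench import r
print(r.close_job())"
```

```text
the job is handed in; nothing more can be done
None
```

The job is handed in (no verdict came back): the top camera put the blank flush and square to the fence (within about 0.01 rad), about 39 mm past the tray end, and nothing else looked moved.

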